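# Take the battery door off the sweet shop's scale

### The arm

A 7-joint arm with a two-finger parallel gripper is mounted at the origin on the work surface. World frame = base frame: x ahead of the robot, y to its left, z up, the work surface at z = 0. Lengths are in m, angles in rad, forces in N, time in s.
With the tool pointing down it reaches from about 0.35 to 0.9 m from the base axis. Payload 8.1 kg.
Tool frame: the origin (TCP) lies on the centre line of the jaws, within the pads' length; the fingertips stand 22 mm ahead of it and the grasp point (between the pads) lies 3 mm ahead of it; z points along the fingers, y is the line along which they close (so a half turn about z gives the same grasp; the last joint's range is limited). The gripper opens to 92 mm and grips with 3 to 60 N. Pads are 19 mm wide; open, the fingers measure 130 mm over their backs; the gripper's body (75 mm by 190 mm) begins 47 mm behind the grasp point.
Start: joints at [-1.259, 0.434, 0.025, 1.573, -0.012, 1.134, -0.075], TCP at [0.252, 0.572, 0.249] pointing down, gripper open.
Joint ranges: [-2.62, 2.62], [-0.44, 2.09], [-1.27, 1.32], [0.08, 2.57], [-1.32, 4.46], [0.12, 2], [-2.74, 2.74]. Speed limits (rad/s): [2.22, 2.22, 3.01, 3.01, 3.14, 3.14, 3.14].

### API

Orientations are given as a unit quaternion [x, y, z, w].
In Python, from bench import robot, vision, finish_job gives the robot as it stands (robot), with the cameras (vision) and the job as plain functions.
- The arm moves only by the tool hand_motion, called after "Call:" as name([rows], argument=value, ...), one row to a line, values as JSON. Schema: {"type":"object","properties":{"motion":{"type":"array","items":{"type":"array","prefixItems":[{"type":"array","items":{"type":"number"},"minItems":3,"maxItems":3},{"type":"number"}],"minItems":2,"maxItems":2},"minItems":1,"maxItems":12},"aperture":{"type":"number"},"force":{"type":"number"},"only":{"type":"string"},"quiet":{"type":"boolean"},"lines":{"type":"string"}},"required":["motion"],"additionalProperties":false}. motion is a list of rows, 1 to 12 of them, each written [[dx, dy, dz], turn]: dx, dy, dz in m, then a turn about the tool's z in rad; each row is the pose to reach, as a shift and turn from the pose commanded when the call began, along the tool's axes at that moment; what a row does not reach only later rows make up. A row lasts 1/8 s, in which the tool goes at most 0.0625 m and 0.188 rad, less where a joint would pass 70% of its speed; a pose out of reach is approached as far as the arm can. aperture is the finger opening in m, set as the call begins (left out keeps the last). The fingers move at their own pace and stop on an object; force is the grip in N (left out, the last holds). Time passes only in rows, so rows that do not move let the fingers close. The tool returns the time, the measured TCP pose, the force, the opening and the grip force at its end. only (a regular expression) keeps the lines of the reply that match it, lines (a string "A,B") keeps lines A to B, and quiet returns only ok. Input that does not fit is refused with a message, and nothing moves.
- robot.get_state(): the state, without advancing time (a new reading comes with each control period).
- vision.capture(name): name is "side" or "top" or "wrist"; returns the picture (420x560x3 uint8, red, green, blue); there is no depth.
- vision.calibration(name): a dict with "K" (3x3 intrinsics, pixels), "k1" (the pictures are not rectified: a ray, as slopes to the right and down, at radius r is drawn at 1 + k1 r^2 times it, then the intrinsics apply), "R" (3x3) and "t" (3): a world point X has camera coordinates R X + t. Camera axes: x right, y down, z forward; pixel columns grow to the right and rows downward; lengths in m; the calibration is good to about 2 mm. A picture is of the moment at which its call begins: read the wrist's pose just before it. calibration takes no time and is no camera call; for the wrist camera it gives the pose at the moment of the call.
- finish_job(): hands the job in; it is judged then, once.
The state is a dict: "time_s": time; "joints": joint angles; "qd": joint speeds; "tau": joint torques, N m; "eef_pos": TCP position; "eef_rot": TCP orientation; "contact_force": force on the tool from outside, world axes, zero at the start; "ft_torque": the same for the moment, N m; "gripper_width": finger opening in m; "grip_force": force on a finger pad.
Only numpy, scipy, OpenCV 4.12 (cv2) and the standard library are available. Lean on these libraries where they do the work, as an engineer would, in place of code of your own. Each camera call takes 0.05 s, during which the arm holds its last target. There are 200 camera calls.

### The job

The shop's counter scale lies upside down for a battery change. Squeeze in the release tab of its battery door, swing the tab end of the door up so that it pivots out of its frame, then lay the door flat, tab side up, near the middle of the cork pad on the counter.

Things in the scene. Friction and masses are not known exactly. Their poses are not given: they have to be found in the camera images.
- scale: Grey counter scale lying upside down, fixed, 270 (x) x 230 (y) x 75 mm high, with 8 mm feet at the corners of its upper face. Origin: centre of its lowest face; z up. Two light plates lie on its upper face: the battery door (cover), 48 mm to the -y side of the middle, and, 50 mm to the +y side, a screwed-down plate with a like rib but no tab, which does not come off.
- cover: Light-coloured plastic battery door, loose, 80 g, at first flush in the scale's top: plate 110 (x) x 66 (y) x 8 mm. Origin: middle of its underside; axes start parallel to the scale's, z up. At the -x end two lugs (x -63, z 0 to 3 mm) reach 5 mm under the frame's lip: with the tab in, it pivots about y at x -57, z 3 mm, +x end rising; past 10 degrees draw it along its +x by 12 mm and lift.
- release_tab (a joint): Tab at the door's +x end: upright plate, door x 43.5 to 48.5 mm; a fixed rib stands at x 9.5 to 14.5. Both 26 mm wide (y), z 8 to 28 mm. Pinched along x over both (39 mm wide), the tab slides to the rib (2 to 6 N, springs back); at the stop (33 mm) the pinch holds the door. 0 = out, its tongue 3.5 mm under the frame's lip; 0.006 m = fully in; free from 0.0055.
- pad: Cork pad fixed on the counter, 200 (x) x 160 (y) x 6 mm. Origin: centre of its underside, on the counter; z up.

How it is judged:
By the outcome, as a careful person would: the job done as asked, in the order asked, and still so for the second after the job is handed in, with the robot touching nothing.
It also fails if it takes over 45 s, if anything falls off the work surface, if the arm or the gripper's body presses on something with over 40 N, if the wrist force passes 120 N, or if a joint passes its speed limit or range.

## Working session

There is one attempt and no reset: what is moved stays moved. The work goes in short steps, Python scripts to look and compute and a tool call to move; the robot and the scene stay as the last step left them, time stands still between calls to the robot, and variables do not carry over. Pictures are saved under pics/ and viewed, at most 10 in all, crops included, and the job is handed in when it is done.

```bash
ls; mkdir -p pics
```

Run:
```python
from bench import robot, vision, finish_job
import cv2,numpy as np
s=robot.get_state();print(s['time_s'],s['eef_pos'],s['eef_rot'])
a=vision.capture("top");b=vision.capture("side")
cv2.imwrite('pics/top.png',a[:,:,::-1]);cv2.imwrite('pics/side.png',b[:,:,::-1])
for n in("top","side"):
  c=vision.calibration(n);print(n,c, -np.array(c['R']).T@np.array(c['t']))
```

```text
bench.py
pics
0.0 [0.25174414 0.57151214 0.24794064] [ 2.05950597e-01  9.78562053e-01 -8.07500872e-04 -8.74833910e-05]
top {'K': array([[463.51333133,   0.        , 288.18130705],
       [  0.        , 463.51333133, 212.31324711],
       [  0.        ,   0.        ,   1.        ]]), 'k1': -0.15533627736368782, 'R': array([[ 0.00581961, -0.99978978,  0.01966043],
       [-0.9838959 , -0.00923729, -0.17850358],
       [ 0.17864766, -0.018305  , -0.98374282]]), 't': array([-0.03136634,  0.57908607,  0.85083117])} [ 0.41794395 -0.0104361   0.94098467]
side {'K': array([[411.03050411,   0.        , 278.20059192],
       [  0.        , 411.03050411, 208.74956135],
       [  0.        ,   0.        ,   1.        ]]), 'k1': -0.0944476946517418, 'R': array([[ 0.80469132, -0.59366256, -0.00605355],
       [-0.36759193, -0.49020087, -0.79030328],
       [ 0.46620601,  0.63817543, -0.61268595]]), 't': array([-0.48486131,  0.25782119,  0.56621785])} [ 0.22096251 -0.52280615  0.54773552]
```

View pics/top.png

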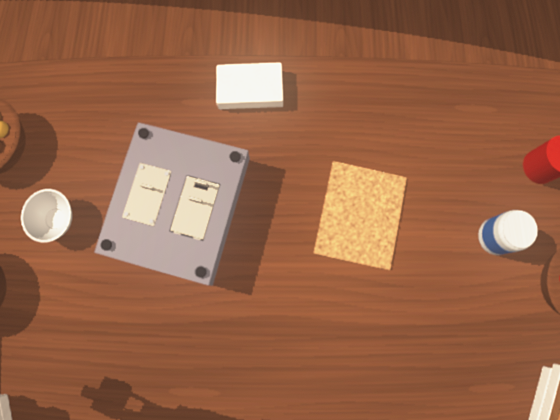

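View pics/side.png

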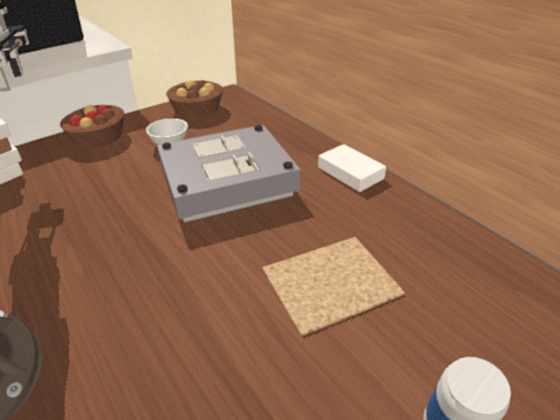

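The top view shows the scale at about (172,203), with the door plate at (195,208), its tab at about (202,185) and the fixed plate at (146,195). The pad is at (360,216). The tab end faces away from the robot (+x). The side view agrees with this.

Create h.py:
```python
import numpy as np,cv2
from bench import robot, vision, finish_job
def norm(c,uv):
    K=np.array(c['K']);d=(np.array(uv,float).reshape(-1,2)-K[:2,2])/K[0,0]
    p=d.copy()
    for _ in range(20): p=d/(1+c['k1']*(p**2).sum(1,keepdims=True))
    return p
def ray(c,uv):
    R=np.array(c['R']);o=-R.T@np.array(c['t'])
    p=norm(c,uv);return o,np.c_[p,np.ones(len(p))]@R
def plane(c,uv,z):
    o,d=ray(c,uv);return o+d*((z-o[2])/d[:,2])[:,None]
def proj(c,X):
    q=np.atleast_2d(X)@np.array(c['R']).T+np.array(c['t']);p=q[:,:2]/q[:,2:]
    p=p*(1+c['k1']*(p**2).sum(1,keepdims=True));K=np.array(c['K']);return p*K[0,0]+K[:2,2]
```

Run:
```python
from h import *
a=cv2.imread('pics/top.png');hsv=cv2.cvtColor(a,cv2.COLOR_BGR2HSV);c=vision.calibration("top")
for p in[(190,225),(150,180),(120,220),(225,180),(360,216),(255,120+60)]:print(p,hsv[p[1],p[0]])
def rep(m,z,name,amin):
    m=cv2.morphologyEx(m,cv2.MORPH_CLOSE,np.ones((5,5),np.uint8))
    for k in cv2.findContours(m,0,1)[0]:
        if cv2.contourArea(k)<amin: continue
        P=plane(c,k.reshape(-1,2),z)[:,:2].astype(np.float32)
        r=cv2.minAreaRect(P);print(name,np.round(r[0],4),np.round(r[1],4),round(r[2],2),k.reshape(-1,2).mean(0))
win=np.zeros(a.shape[:2],np.uint8);win[110:300,85:260]=255
H,S,V=cv2.split(hsv)
rep(cv2.inRange(hsv,(15,25,120),(35,90,255))&win,.075,'plate',500)
rep(cv2.inRange(hsv,(110,0,90),(179,70,255))&win,.075,'scale',5000)
rep(cv2.inRange(hsv,(10,100,150),(30,255,255)),.006,'pad',3000)
f=cv2.inRange(hsv,(0,0,0),(179,255,60))&win
for k in cv2.findContours(f,0,1)[0]:
    if 30<cv2.contourArea(k)<300: print('dark',k.reshape(-1,2).mean(0),cv2.contourArea(k),plane(c,k.reshape(-1,2).mean(0),.083))
x=cv2.resize(a[110:300,85:260],None,fx=3.1,fy=3.1,interpolation=2)
b=cv2.imread('pics/side.png');y=cv2.resize(b[110:220,150:310],None,fx=3.5,fy=3.5)
cv2.imwrite('pics/c1.png',x)
```

```text
(190, 225) [ 21  45 239]
(150, 180) [ 21  45 238]
(120, 220) [  6  33 193]
(225, 180) [  5  33 186]
(360, 216) [ 17 131 237]
(255, 180) [ 10 129 109]
plate [0.5832 0.1522] [0.0673 0.114 ] 75.6 [194.62573099 207.33918129]
plate [0.6095 0.2479] [0.0668 0.1127] 75.42 [146.31547619 193.96428571]
pad [ 0.201  -0.0309] [0.4995 0.0558] 88.37 [288.41280654 404.58719346]
pad [0.3053 0.0738] [0.9891 0.0519] 89.95 [230.48160315 349.61760841]
pad [ 0.7082 -0.0095] [1.286  0.6947] 89.98 [274.46930357 164.24921136]
```

View pics/c1.png

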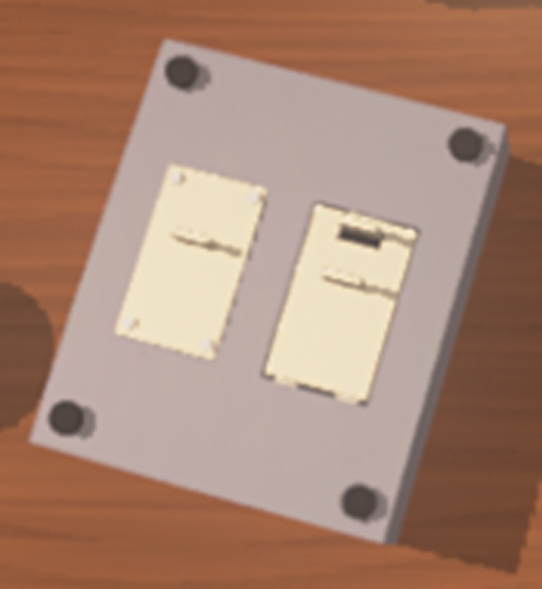

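The crop shows the door as the right-hand plate, with its slot and tab near the top end and its rib below. Measured size 67x114 mm at z=0.075 matches the door. Next I measure the pad, the tilt and a check from the side view.

Run:
```python
from h import *
C={n:vision.calibration(n) for n in("top","side")}
I={n:cv2.cvtColor(cv2.imread(f'pics/{n}.png'),cv2.COLOR_BGR2HSV) for n in C}
def big(n,lo,hi,win,z,name,amin):
    m=cv2.inRange(I[n],lo,hi);w=np.zeros_like(m);w[win[1]:win[3],win[0]:win[2]]=255
    m=cv2.morphologyEx(m&w,cv2.MORPH_CLOSE,np.ones((5,5),np.uint8))
    for k in cv2.findContours(m,0,1)[0]:
        if cv2.contourArea(k)<amin: continue
        r=cv2.minAreaRect(plane(C[n],k.reshape(-1,2),z)[:,:2].astype(np.float32))
        print(n,name,np.round(r[0],4),np.round(r[1],4),round(r[2],2))
big('top',(12,80,170),(30,255,255),(300,150,420,280),.006,'pad',3000)
big('side',(12,80,130),(30,255,255),(250,230,410,335),.006,'pad',3000)
big('side',(15,25,120),(35,90,255),(185,130,262,185),.075,'plate',200)
for n,w in(('top',(85,110,260,300)),('side',(150,115,310,215))):
    big(n,(0,0,150),(179,60,255),w,.075,'scale',3000)
    m=cv2.inRange(I[n],(0,0,0),(179,120,85));k,_,st,ce=cv2.connectedComponentsWithStats(m)
    for s,p in zip(st[1:],ce[1:]):
        if 20<s[4]<250 and w[0]<p[0]<w[2] and w[1]<p[1]<w[3]: print(n,'foot',s[4],p.round(1),plane(C[n],p,.082).round(4))
```

```text
top pad [ 0.5855 -0.1773] [0.1627 0.2031] 77.96
side pad [ 0.5982 -0.1631] [0.2504 0.2782] 60.7
side plate [0.6016 0.208 ] [0.1855 0.1165] 74.95
top scale [0.5964 0.1988] [0.2304 0.2698] 75.37
top foot 65 [143.2 132.9] [[0.7305 0.2607 0.082 ]]
top foot 63 [234.9 156.4] [[0.6827 0.077  0.082 ]]
top foot 76 [106.2 244.4] [[0.5089 0.318  0.082 ]]
top foot 68 [200.7 271.7] [[0.4608 0.1347 0.082 ]]
side scale [0.6122 0.2675] [0.37   0.2795] 75.8
side foot 33 [258.2 128. ] [[0.7304 0.2565 0.082 ]]
side foot 39 [166.2 145.6] [[0.5088 0.3137 0.082 ]]
side foot 48 [287.5 165. ] [[0.6823 0.0735 0.082 ]]
side foot 58 [182.  188.5] [[0.4611 0.1302 0.082 ]]
```

Both views agree: the scale centre is (0.596, 0.197), yaw about -14.5°, and the door origin is (0.584, 0.1505). That puts the pinch centre (door x 26) at about (0.609, 0.144). The pad is at (0.5855, -0.177). Moving above the door.

Call:
hand_motion([
  [[-0.06,-0.03,0],0.18],
  [[-0.12,-0.06,0],0.36],
  [[-0.17,-0.085,0],0.54],
  [[-0.22,-0.11,0],0.72],
  [[-0.28,-0.14,0],0.9],
  [[-0.33,-0.165,0],1.08],
  [[-0.39,-0.195,0],1.25],
  [[-0.44,-0.22,0],1.408],
  [[-0.499,-0.247,0],1.408],
  [[-0.499,-0.247,0],1.408],
  [[-0.499,-0.247,0],1.408],
], aperture=0.066)

```text
time_s: 1.48
eef_pos: [0.6087, 0.1449, 0.2482]
eef_rot: [0.791, 0.612, -0.0, -0.0]
contact_force: [-0.7, 1.3, 0.7]
gripper_width: 0.0661
grip_force: 0.0
```

Create rel.py:
```python
import sys;from h import *
from scipy.spatial.transform import Rotation as Ro
s=robot.get_state();R=Ro.from_quat(s['eef_rot']).as_matrix()
t=np.array([float(v) for v in sys.argv[1:4]]);a=np.degrees(np.arctan2(R[1,1],R[0,1]))
print('pos',np.round(s['eef_pos'],4),'y-ang',round(a,2),'tilt',np.round(R[:,2],3),'need',np.round(R.T@(t-s['eef_pos']),4),'turn',round(np.radians(a+14.5),3))
```

```bash
python3 rel.py .609 .144 .098
```

Run:
```python
from h import *
c=vision.calibration('wrist');a=vision.capture('wrist');cv2.imwrite('pics/w.png',a[:,:,::-1])
import json;u=np.array([.968,-.25]);v=np.array([.25,.968]);o=np.array([.584,.1505])
for x,y,z in((0,0,.075),(55,33,.075),(55,-33,.075),(-55,33,.075),(-55,-33,.075),(12,13,.095),(12,-13,.095),(48.5,13,.095),(48.5,-13,.095)):
    print(x,y,proj(c,[*(o+u*x/1e3+v*y/1e3),z]).round(0))
```

```text
pos [0.6087 0.1449 0.2482] y-ang -14.48 tilt [-0.001  0.    -1.   ] need [-0.0007  0.0007  0.1502] turn 0.0
0 0 [[251. 197.]]
55 33 [[316. 159.]]
55 -33 [[314. 234.]]
-55 33 [[185. 159.]]
-55 -33 [[190. 233.]]
12 13 [[264. 187.]]
12 -13 [[264. 218.]]
48.5 13 [[309. 187.]]
48.5 -13 [[308. 218.]]
```

View pics/w.png

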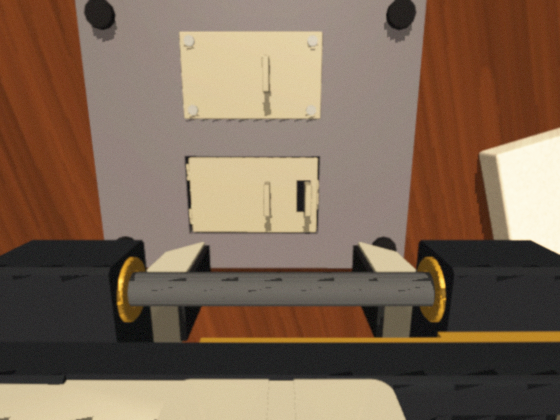

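The wrist view shows the door corners at (189,157), (319,157), (317,233) and (191,232), with the rib at x=267 and the tab at x=308. My predictions are within 3 px, with a bias of about 2 mm toward +x, so I shift 1 mm, go down and pinch.

Call:
hand_motion([
  [[-0.0007,0.0017,0.05],0],
  [[-0.0007,0.0017,0.1],0],
  [[-0.0007,0.0017,0.13],0],
  [[-0.0007,0.0017,0.147],0],
  [[-0.0007,0.0017,0.147],0],
], aperture=0.066)

```text
time_s: 2.15
eef_pos: [0.6096, 0.1447, 0.1012]
eef_rot: [0.79, 0.613, -0.001, -0.0]
contact_force: [0.8, -0.4, 1.1]
gripper_width: 0.0661
grip_force: 0.0
```

Call:
hand_motion([
  [[0,0,0],0],
  [[0,0,0],0],
  [[0,0,0],0],
  [[0,0,0],0],
  [[0,0,0],0],
  [[0,0,0],0],
], aperture=0.03, force=15)

```text
time_s: 2.9
eef_pos: [0.6101, 0.144, 0.1026]
eef_rot: [0.79, 0.613, 0.0, -0.001]
contact_force: [-4.6, 0.4, 8.8]
gripper_width: 0.0329
grip_force: 15.0
```

```bash
python3 rel.py .609 .144 .101
```

```text
pos [0.6101 0.144  0.1026] y-ang -14.44 tilt [-0.001  0.001 -1.   ] need [-0.0003 -0.001   0.0016] turn 0.001
```

Opening 33 mm, so the tab is at its stop. Next I swing it up along the arc.

Call:
hand_motion([
  [[0,-0.001,-0.001],0],
  [[0,-0.0016,-0.003],0],
  [[0,-0.0024,-0.0057],0],
  [[0,-0.0032,-0.0085],0],
  [[0,-0.0042,-0.0114],0],
  [[0,-0.0042,-0.0114],0],
])

```text
time_s: 3.65
eef_pos: [0.6068, 0.1446, 0.1135]
eef_rot: [0.79, 0.613, 0.0, 0.0]
contact_force: [4.3, -1.1, -3.9]
gripper_width: 0.0336
grip_force: 15.2
```

Run:
```python
from h import *
a=vision.capture('side');b=vision.capture('wrist')
cv2.imwrite('pics/s2.png',np.hstack([cv2.resize(a[90:220,140:320],(540,390)),b[100:350,150:400]][:1])[:,:,::-1])
print(robot.get_state()['ft_torque'])
```

```text
[-0.39620434 -1.16180136 -0.03900331]
```

View pics/s2.png

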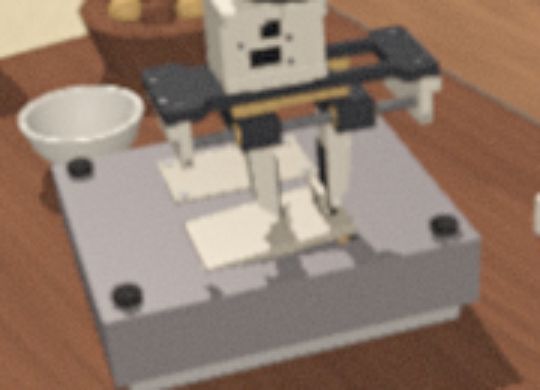

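The side view shows the tab end lifted clear, with a dark gap under its right end, and the far end still seated. I continue past 10°, then check the angle.

Call:
hand_motion([
  [[0,-0.0003,-0.003],0],
  [[0,-0.0009,-0.0057],0],
  [[0,-0.0016,-0.0083],0],
  [[0,-0.0023,-0.011],0],
  [[0,-0.0023,-0.011],0],
])

```text
time_s: 4.38
eef_pos: [0.6038, 0.1455, 0.1242]
eef_rot: [0.79, 0.613, -0.0, -0.0]
contact_force: [2.0, -0.1, -4.0]
gripper_width: 0.0341
grip_force: 15.4
```

Call:
hand_motion([
  [[0,0.003,-0.0008],0],
  [[0,0.006,-0.0016],0],
  [[0,0.009,-0.0024],0],
  [[0,0.012,-0.0032],0],
  [[0,0.015,-0.004],0],
  [[0,0.015,-0.004],0],
])

```text
time_s: 5.12
eef_pos: [0.6192, 0.1414, 0.1284]
eef_rot: [0.79, 0.612, 0.0, 0.0]
contact_force: [0.1, -0.6, -0.7]
gripper_width: 0.0334
grip_force: 14.6
```

Run:
```python
from h import *
a=vision.capture('side');cv2.imwrite('pics/s3.png',cv2.resize(a[90:220,140:320],(720,520),interpolation=2)[:,:,::-1])
```

```text
(no output)
```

View pics/s3.png

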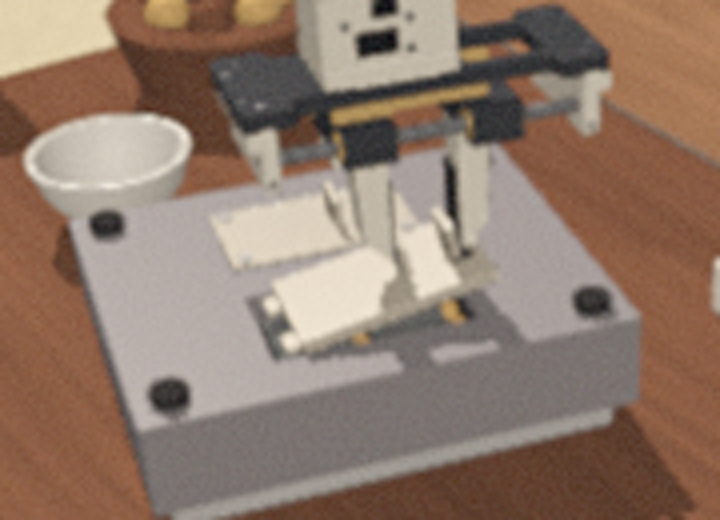

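The door is out: both lugs are visible clear of the frame at about (270,305) and (290,342), and it is held tilted in the pinch. Lifting with a firmer grip and travelling to the pad.

Call:
hand_motion([
  [[0,0.001,-0.015],0],
  [[0,0.002,-0.035],0],
  [[0,0.002,-0.06],0],
  [[0,0.002,-0.06],0],
], force=30)

```text
time_s: 5.68
eef_pos: [0.6221, 0.1412, 0.191]
eef_rot: [0.79, 0.613, 0.002, 0.001]
contact_force: [0.2, 0.0, -1.2]
gripper_width: 0.0328
grip_force: 29.3
```

Call:
hand_motion([
  [[-0.03,0.007,0],0],
  [[-0.07,0.016,0],0],
  [[-0.12,0.028,0],0],
  [[-0.17,0.04,0],0],
  [[-0.22,0.05,0],0],
  [[-0.26,0.06,0],0],
  [[-0.3,0.069,0],0],
  [[-0.317,0.071,0],0],
  [[-0.317,0.071,0],0],
  [[-0.317,0.071,0],0],
])

```text
time_s: 6.92
eef_pos: [0.6107, -0.1812, 0.1878]
eef_rot: [0.79, 0.614, 0.0, -0.001]
contact_force: [-0.3, 0.2, -1.2]
gripper_width: 0.0331
grip_force: 29.3
```

Run:
```python
from h import *
a=vision.capture('side');cv2.imwrite('pics/s4.png',a[:,:,::-1])
```

```bash
python3 rel.py .6107 -.1835 .05
```

```text
pos [ 0.6108 -0.1811  0.1879] y-ang -14.29 tilt [-0.     0.001 -1.   ] need [-0.0025  0.0006  0.1379] turn 0.004
```

View pics/s4.png

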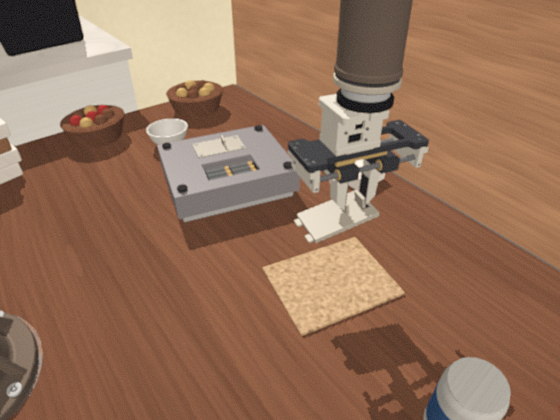

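The door hangs level, tab side up, and the battery bay is open. Lowering in two stages.

Call:
hand_motion([
  [[-0.001,0,0.03],0],
  [[-0.002,0,0.07],0],
  [[-0.0025,0,0.11],0],
  [[-0.0025,0,0.13],0],
  [[-0.0025,0,0.138],0],
  [[-0.0025,0,0.138],0],
])

```text
time_s: 7.72
eef_pos: [0.6104, -0.1854, 0.0509]
eef_rot: [0.79, 0.613, 0.0, 0.0]
contact_force: [0.1, 1.7, 2.3]
gripper_width: 0.0323
grip_force: 29.4
```

Call:
hand_motion([
  [[0,0,0.003],0],
  [[0,0,0.006],0],
  [[0,0,0.008],0],
  [[0,0,0.008],0],
])

```text
time_s: 8.22
eef_pos: [0.6118, -0.1861, 0.0438]
eef_rot: [0.79, 0.613, 0.002, 0.002]
contact_force: [4.0, 0.8, 5.1]
gripper_width: 0.0322
grip_force: 29.8
```

Call:
hand_motion([
  [[0,0,0.0015],0],
  [[0,0,0.0025],0],
  [[0,0,0.0025],0],
], force=8)

```text
time_s: 8.6
eef_pos: [0.6108, -0.1863, 0.041]
eef_rot: [0.79, 0.613, 0.001, 0.001]
contact_force: [0.9, 1.0, 8.9]
gripper_width: 0.0327
grip_force: 8.0
```

Run:
```python
from h import *
a=vision.capture('side');cv2.imwrite('pics/s5.png',cv2.resize(a[170:340,240:430],(760,590)[0:2],interpolation=2)[:,:,::-1])
```

```text
(no output)
```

View pics/s5.png

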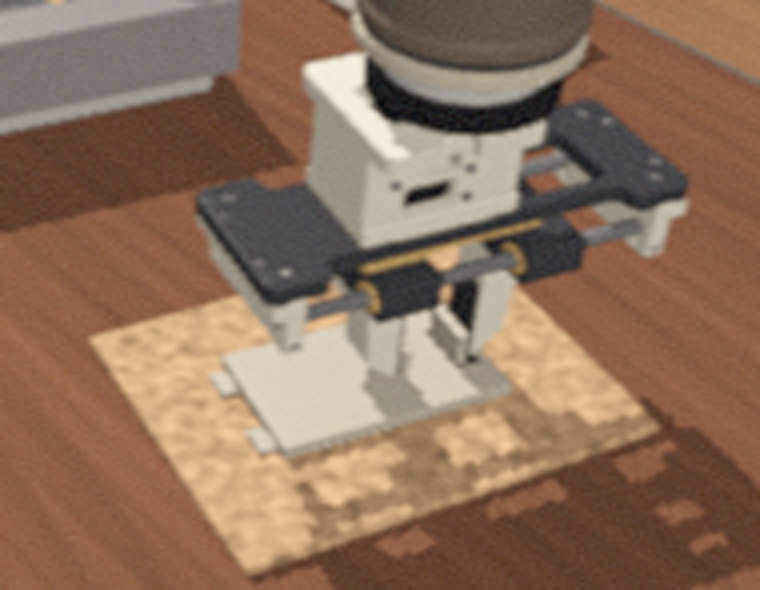

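The door lies flat on the pad, tab side up: its corners are at about (225,360), (290,450), (510,390). Opening and withdrawing.

Call:
hand_motion([
  [[0,0,0],0],
  [[0,0,0],0],
  [[0,0,0],0],
  [[0,0,0],0],
], aperture=0.06)

```text
time_s: 9.15
eef_pos: [0.6093, -0.186, 0.0393]
eef_rot: [0.79, 0.613, -0.0, -0.0]
contact_force: [-0.5, -0.1, -0.2]
gripper_width: 0.0597
grip_force: 0.0
```

Call:
hand_motion([
  [[0,0,-0.02],0],
  [[0,0,-0.05],0],
  [[0,0,-0.1],0],
  [[0,0,-0.15],0],
  [[0.05,0,-0.19],0],
  [[0.1,0,-0.2],0],
  [[0.16,0,-0.2],0],
  [[0.16,0,-0.2],0],
])

```text
time_s: 10.15
eef_pos: [0.6507, -0.0237, 0.2406]
eef_rot: [0.788, 0.616, 0.001, -0.001]
contact_force: [-0.7, -0.1, 0.3]
gripper_width: 0.0595
grip_force: 0.0
```

Run:
```python
from h import *
a=vision.capture('top');b=vision.capture('side');c=vision.calibration('top')
h=cv2.cvtColor(a,cv2.COLOR_RGB2HSV);m=cv2.inRange(h,(10,0,150),(35,75,255));m[:150]=0;m[290:]=0;m[:,:300]=0;m[:,430:]=0
m=cv2.morphologyEx(m,cv2.MORPH_CLOSE,np.ones((5,5),np.uint8))
for k in cv2.findContours(m,0,1)[0]:
    if cv2.contourArea(k)>300:print(cv2.minAreaRect(plane(c,k.reshape(-1,2),.014)[:,:2].astype(np.float32)))
cv2.imwrite('pics/f.png',np.hstack([cv2.resize(a[130:300,280:450],(400,400)),cv2.resize(b[190:340,250:420],(400,400))])[:,:,::-1])
```

```text
((0.5792809128761292, -0.17567181587219238), (0.06627577543258667, 0.1227613240480423), 75.51090240478516)
```

View pics/f.png

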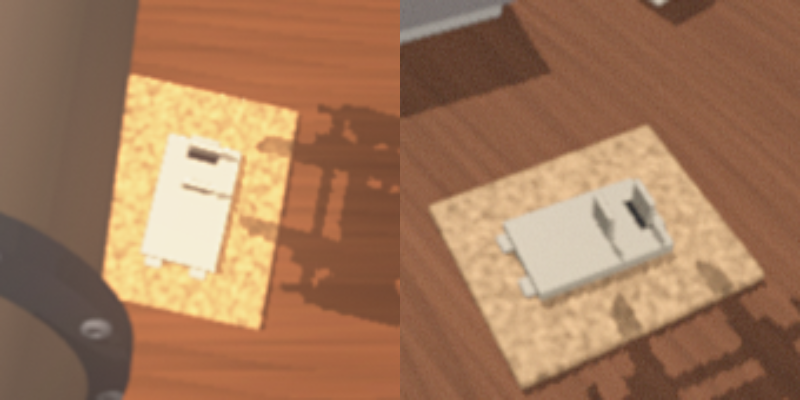

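The door is flat, tab up, within a few mm of the pad's centre, and the robot is clear of it.

```bash
python3 -c "
from bench import robot, vision, finish_job
print(finish_job())"
```

```text
the job is handed in; nothing more can be done
None
```

The battery door is off the scale and lies flat, tab side up, within about 5 mm of the cork pad's centre; the job was handed in at about 10 s of the 45 s allowed, with the robot clear.

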